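Latch the desk camera onto its ball stand

ROBOT

A 7-joint arm with a two-finger parallel gripper is mounted at the origin on the work surface; the furniture and walls round the work are solid. World frame = base frame: x ahead of the robot, y to its left, z up, the work surface at z = 0. Lengths are in m, angles in rad, forces in N, time in s.
With the tool pointing down it reaches from about 0.425 to 0.875 m from the base axis. Payload 4.7 kg.
Tool frame: the origin (TCP) lies between the finger pads; the fingertips stand 14 mm ahead of it and the grasp point (between the pads) lies 5 mm behind it; z points along the fingers, y is the line along which they close (so a half turn about z gives the same grasp; the last joint's range is limited). The gripper opens to 87 mm and grips with 3 to 60 N. Pads are 19 mm wide; open, the fingers measure 117 mm over their backs; the gripper's body (75 mm by 190 mm) begins 51 mm behind the grasp point.
Start: joints at [-1.221, 0.321, -0.07, 1.45, 0.023, 1.371, -0.057], TCP at [0.214, 0.614, 0.237] pointing down, gripper open.
Joint ranges: [-2.86, 2.86], [-0.3, 2.09], [-1.38, 1.24], [0.06, 2.45], [-1.56, 4.7], [0.09, 2.05], [-2.69, 2.69]. Speed limits (rad/s): [2.57, 2.57, 3.14, 3.14, 3.14, 3.14, 3.14].

INTERFACE

Orientations are given as a rotation vector (axis times angle).
In Python, from bench import get_state, get_image, camera_params, close_job gives the robot as it stands. The module is installed in compiled form; this text tells all that it offers.
- The arm moves only by the tool arm_command, never from a script. Its argument "motion" is a list of rows, each a list of 5 numbers: the finger opening in mm, from 0 to 87, then the shift along the tool's x, y, z in mm, then the turn about the tool's z in degrees. In form: [[gripper, x, y, z, spin], ...]. A call has 1 to 5 rows; each row is the pose to reach, as a shift and turn from the pose commanded when the call began, along the tool's axes at that moment; what a row does not reach only later rows make up. A row lasts 1/12 s, in which the tool goes at most 41.7 mm and 7.16 degrees, less where a joint would pass 70% of its speed; a pose out of reach is approached as far as the arm can. A call with a gripper value outside its range is refused whole. The fingers move at their own pace and stop on an object; "newtons" is the grip in N (left out, the last holds). Time passes only in rows, so rows that repeat a pose let the fingers close. It gives the time, the measured TCP pose, the force, the opening and the grip force at its end, in the units of the state.
- get_state(): the state, without advancing time (a new reading comes with each control period).
- get_image(name): name is "side" or "top"; returns (picture, depth): 480x640x3 uint8, red, green, blue; 480x640 float32, m along the optical axis (not along the pixel's ray), 0 where there is no reading.
- camera_params(name): a dict with "intrinsics" (3x3 intrinsics, pixels), "extrinsics" (4x4, takes a point from camera to world coordinates). Camera axes: x right, y down, z forward; pixel columns grow to the right and rows downward; lengths in m; the calibration is good to about 2 mm. A picture is of the moment at which its call begins. camera_params takes no time and is no camera call.
- close_job(): hands the job in; it is judged then, once.
The state is a dict: "time": time; "joint_positions": joint angles; "qd": joint speeds; "joint_torque": joint torques, N m; "position": TCP position; "tool_rot": TCP orientation; "ft_force": force on the tool from outside, world axes, zero at the start; "torque": the same for the moment, N m; "grip_width": opening from 0.0 (shut) to 1.0 (fully open); "grip_force": force on a finger pad.
Only numpy, scipy, OpenCV 4.12 (cv2) and the standard library are available. Lean on these libraries where they do the work, as an engineer would, in place of code of your own. Each camera call takes 0.05 s, during which the arm holds its last target. There are 200 camera calls.

TASK

Pick up the small desk camera and lower its socket upright onto the stand that ends in a ball (not the one with the straight post) until it sits flat on the round seat, with its latch lever still raised. Then press the lever fully down so that the camera is latched, and leave it there. It does not matter which way the camera looks.

Things in the scene. Friction and masses are not known exactly. Their poses are not given: they have to be found in the camera images.
- camera_center (a point): Middle of the loose camera's grey socket block, 20 mm above its underside. Block 60 mm long (x -28 to +32 mm), 40 wide (y, flat sides to grip), 41 high, level on the desk at the start. Own x runs from lens to lever tip; black lens barrel, 36 mm thick, out to x -69. Socket 30x30 mm, 36 deep, open below. 0.15-0.24 kg. Seated, this point lies at the ball's centre (play 3 mm sideways, up to 6 along x).
- ball_center (a point): Centre of the 24 mm steel ball on the ball stand, 76 mm above the desk. The stand is fixed: dark foot 90 mm across, mast, round flat black seat 72 mm across with its top 20 mm below this point; the camera's block rests on that seat. A like stand with a straight 12 mm post, 34 mm high, in place of the ball stands 15 to 28 cm to one side.
- lever_pad (a point): Where to press: top of the steel latch lever, 10 mm short of its tip, over the block. Lever 18 mm wide, 56 long, hinged at x -20, 24 mm above the camera's centre. Down, this point is at x +22, 27.5 mm above the camera's centre; raised, 12 to 17 mm higher and 3 to 6 mm nearer the centre; the tip then reaches at most 50 mm above the camera's centre.
- lever (a joint): Angle of the latch lever, rad: 0 fully down (latched: its hook lies under the ball), 0.40 fully raised; starts at 0.32 to 0.40. Stiff hinge: it stays where it is left and takes about 5 N at the pad to press down. With the lever down the hook blocks the socket, so the ball cannot enter.
Mind the look-alikes: they are no part of the job. Leave any orange look-alike of the part that bears camera_center alone.

How it is judged:
By the outcome, as a careful person would: the job done as asked, in the order asked, and still so for the second after the job is handed in, with the robot touching nothing.
It also fails if it takes over 48 s, if anything falls off the work surface, if the arm or the gripper's body presses on something with over 40 N, if the wrist force passes 120 N, or if a joint passes its speed limit or range.

## Working session

There is one attempt and no reset: what is moved stays moved. The work goes in short steps, Python scripts to look and compute and a tool call to move; the robot and the scene stay as the last step left them, time stands still between calls to the robot, and variables do not carry over. Pictures are saved under pics/ and viewed, at most 10 in all, crops included, and the job is handed in when it is done.

Besides the shell and the picture viewer there is one more tool, called after ">>>" as name(argument=value, ...) on one line, values as JSON. arm_command: Moves the arm, as the interface text tells. Its arguments: {"type":"object","properties":{"motion":{"type":"array"},"newtons":{"type":"number"}},"required":["motion"]}

```bash
mkdir -p pics; cat > h.py <<'E'
import numpy as np,cv2
from bench import *
from scipy.spatial.transform import Rotation as R
def cloud(n):
    im,d=get_image(n);p=camera_params(n);K=np.array(p["intrinsics"]);T=np.array(p["extrinsics"])
    v,u=np.mgrid[:480,:640]
    P=np.stack([(u-K[0,2])/K[0,0]*d,(v-K[1,2])/K[1,1]*d,d],-1)@T[:3,:3].T+T[:3,3]
    P[d==0]=np.nan
    return im,d,P
E
python3 - <<'E'
from h import *
for n in("top","side"):
    im,d,P=cloud(n);np.savez(n+".npz",im=im,P=P);cv2.imwrite(f"pics/{n}0.png",im[...,::-1])
    print(n,np.array(camera_params(n)["extrinsics"]).round(3).tolist())
s=get_state();print(s);print(R.from_rotvec(s["tool_rot"]).as_matrix().round(3))
E
```

```text
top [[-0.015, -0.987, 0.161, 0.181], [-1.0, 0.017, 0.008, -0.194], [-0.011, -0.161, -0.987, 1.797], [0.0, 0.0, 0.0, 1.0]]
side [[0.854, -0.308, 0.419, -0.149], [-0.519, -0.542, 0.661, -1.141], [0.024, -0.782, -0.622, 0.988], [0.0, 0.0, 0.0, 1.0]]
{'time': 0.1, 'joint_positions': array([-1.22087639,  0.32176483, -0.07009931,  1.45153475,  0.02260234,
        1.37081115, -0.05692358]), 'qd': array([ 0.00123076, -0.00244987, -0.00097826, -0.00160796, -0.00117223,
       -0.00126799, -0.00086028]), 'joint_torque': array([-7.29861422e-04, -4.92567551e+01, -4.06101560e-01, -3.13399923e+01,
       -6.43468439e-02,  3.95039935e-02,  6.10413053e-05]), 'position': array([0.21408574, 0.61323627, 0.23556979]), 'tool_rot': array([-5.24967785e-01, -3.09721677e+00,  2.70060154e-03]), 'ft_force': array([ 0.18298116,  0.91303521, -0.88559345]), 'torque': array([-0.00943707,  0.02810076,  0.06257794]), 'grip_force': 0.0, 'grip_width': 0.9987311105219036}
[[-0.944  0.33  -0.   ]
 [ 0.33   0.944 -0.002]
 [-0.    -0.002 -1.   ]]
```

View pics/top0.png

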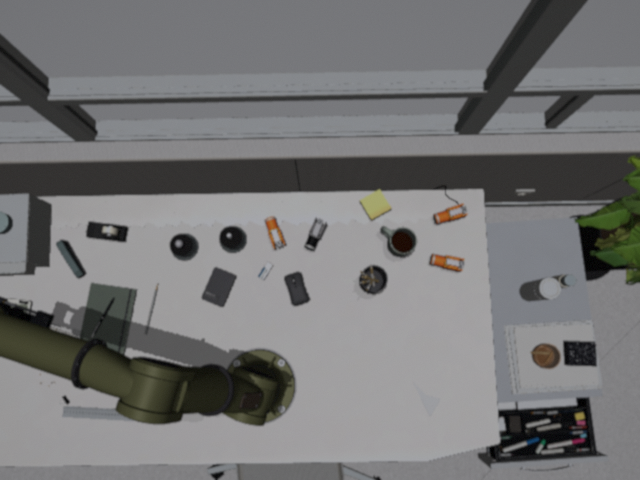

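View pics/side0.png

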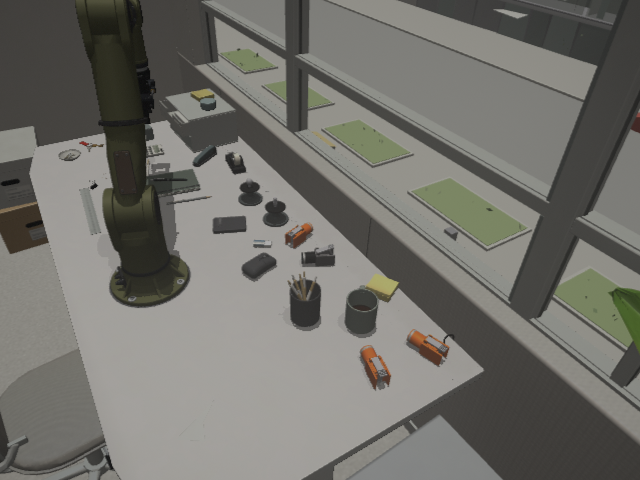

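The grey camera is at about top (315,234) and side (318,255). The stands are at top (184,246) and (233,238). I'll zoom in to tell the stands apart.

```bash
python3 - <<'E'
from h import *
t=np.load("top.npz");s=np.load("side.npz")
a=cv2.resize(t["im"][205:265,160:340],None,fx=4.4,fy=4.4,interpolation=cv2.INTER_CUBIC)
b=cv2.resize(s["im"][165:285,225:365],None,fx=2.7,fy=2.7,interpolation=cv2.INTER_CUBIC)
o=np.zeros((a.shape[0]+b.shape[0],800,3),np.uint8);o[:a.shape[0],:a.shape[1]]=a;o[a.shape[0]:,:b.shape[1]]=b
cv2.imwrite("pics/z.png",o[...,::-1])
for n,c,(u0,u1,v0,v1) in(("top",t,(300,332,212,256)),("top",t,(168,202,230,264)),("top",t,(216,250,222,256)),("side",s,(298,340,242,270)),("side",s,(236,266,176,206)),("side",s,(260,292,196,226))):
    P=c["P"][v0:v1,u0:u1];I=c["im"][v0:v1,u0:u1]
    m=(P[...,2]>.012)&(P[...,2]<.13)
    Q=P[m];print(n,len(Q),"min",Q.min(0).round(3),"max",Q.max(0).round(3),"med",np.median(Q,0).round(3))
    for z0,z1 in((.012,.03),(.03,.05),(.05,.07),(.07,.1)):
        q=Q[(Q[:,2]>z0)&(Q[:,2]<z1)]
        if len(q)>2:print("  ",z0,len(q),q.mean(0).round(3),q.min(0).round(3),q.max(0).round(3))
E
```

```text
top 382 min [ 0.421 -0.217  0.012] max [ 0.532 -0.145  0.069] med [ 0.472 -0.181  0.04 ]
   0.012 43 [ 0.454 -0.177  0.024] [ 0.421 -0.217  0.012] [ 0.532 -0.145  0.03 ]
   0.03 259 [ 0.466 -0.178  0.04 ] [ 0.423 -0.217  0.03 ] [ 0.525 -0.146  0.05 ]
   0.05 80 [ 0.495 -0.19   0.058] [ 0.466 -0.208  0.05 ] [ 0.518 -0.169  0.069]
top 437 min [0.403 0.204 0.012] max [0.482 0.288 0.094] med [0.442 0.241 0.056]
   0.012 40 [0.44  0.226 0.015] [0.403 0.204 0.012] [0.482 0.288 0.021]
   0.03 20 [0.436 0.241 0.048] [0.412 0.222 0.046] [0.476 0.28  0.05 ]
   0.05 329 [0.443 0.244 0.056] [0.408 0.211 0.05 ] [0.479 0.279 0.069]
   0.07 48 [0.442 0.243 0.083] [0.433 0.233 0.073] [0.453 0.256 0.094]
top 430 min [0.413 0.046 0.012] max [0.502 0.123 0.095] med [0.463 0.085 0.055]
   0.012 36 [0.453 0.064 0.015] [0.413 0.046 0.012] [0.502 0.121 0.022]
   0.03 32 [0.469 0.088 0.049] [0.435 0.054 0.045] [0.497 0.121 0.05 ]
   0.05 343 [0.464 0.087 0.057] [0.43  0.052 0.05 ] [0.499 0.123 0.07 ]
   0.07 19 [0.464 0.087 0.085] [0.458 0.081 0.07 ] [0.472 0.093 0.095]
side 469 min [ 0.416 -0.222  0.012] m
[... 328 characters left out ...]
 max [0.475 0.278 0.091] med [0.436 0.237 0.054]
   0.012 43 [0.435 0.236 0.017] [0.405 0.211 0.012] [0.471 0.274 0.029]
   0.03 12 [0.435 0.229 0.043] [0.408 0.212 0.03 ] [0.463 0.253 0.05 ]
   0.05 159 [0.438 0.236 0.055] [0.405 0.118 0.05 ] [0.475 0.278 0.068]
   0.07 33 [0.438 0.238 0.079] [0.428 0.229 0.071] [0.448 0.249 0.091]
side 274 min [0.426 0.05  0.012] max [0.496 0.124 0.09 ] med [0.459 0.08  0.054]
   0.012 45 [0.457 0.077 0.019] [0.426 0.052 0.012] [0.471 0.097 0.03 ]
   0.03 9 [0.459 0.069 0.045] [0.432 0.052 0.03 ] [0.49  0.084 0.05 ]
   0.05 197 [0.46  0.081 0.055] [0.427 0.05  0.05 ] [0.496 0.124 0.07 ]
   0.07 23 [0.461 0.083 0.082] [0.455 0.077 0.072] [0.467 0.092 0.09 ]
```

View pics/z.png

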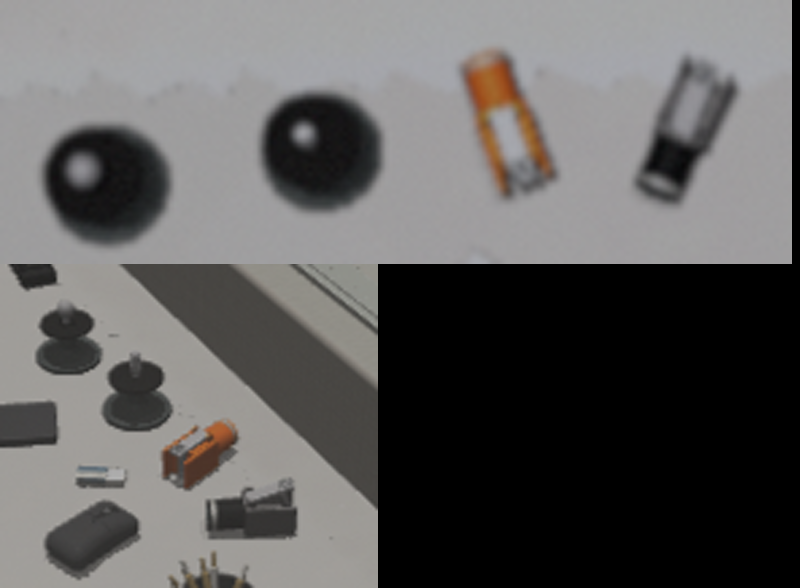

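Left stand (top zoom about (82,170)) has the ball. The right one has the straight post. The grey camera's lens points towards the robot and its lever is raised. Next: the camera's axis and the moves.

```bash
cat >> h.py <<'E'
def rect(P,z0=.015,z1=.075,near=(.47,-.185),r=.08):
    m=(P[...,2]>z0)&(P[...,2]<z1)&(np.hypot(P[...,0]-near[0],P[...,1]-near[1])<r)
    return P[m]
def plan(c,psi):
    s=get_state();M=R.from_rotvec(s["tool_rot"]).as_matrix();p=s["position"]
    d=M.T@(np.array(c)-p)*1000
    yt=np.arctan2(M[1,1],M[0,1]);yw=psi+np.pi/2
    e=(yw-yt+np.pi/2)%np.pi-np.pi/2   # world yaw ccw; tool z down -> spin=-e
    print("t",s["time"],"pos",p.round(4),"shift",d.round(1),"spin",np.degrees(-e).round(1))
E
python3 - <<'E'
from h import *
for n in("top","side"):
    P=np.load(n+".npz")["P"];Q=rect(P)
    (c,wh,a)=cv2.minAreaRect((Q[:,:2]*1000).astype(np.float32))
    print(n,len(Q),c,wh,a)
    C=np.cov(Q[:,:2].T);w,V=np.linalg.eigh(C);print("pca",V[:,1],np.degrees(np.arctan2(*V[::-1,1])),w)
P=np.load("top.npz")["P"]
print([ (v,P[v,315].round(3).tolist()) for v in range(130,215,8)])
plan((.48,-.188,.021),np.radians(-25))
E
```

```text
top 375 (471.96728515625, -178.9318084716797) (41.46240234375, 100.53884887695312) 63.17539596557617
pca [-0.90995712  0.41470236] 155.49942600050764 [0.00012616 0.00080837]
side 445 (469.5230712890625, -183.03726196289062) (44.40205001831055, 102.2031478881836) 63.91511535644531
pca [-0.91239963  0.40930052] 155.83909814947467 [0.00010132 0.00082652]
[(130, [0.806, -0.187, 0.073]), (138, [0.787, -0.186, 0.05]), (146, [0.757, -0.186, 0.059]), (154, [0.728, -0.185, 0.064]), (162, [0.72, -0.185, 0.002]), (170, [0.721, -0.184, -0.097]), (178, [0.722, -0.183, -0.208]), (186, [0.719, -0.182, -0.317]), (194, [0.61, -0.183, 0.004]), (202, [0.586, -0.183, -0.006]), (210, [0.557, -0.182, 0.003])]
t 0.1 pos [0.2141 0.6132 0.2356] shift [-515.1 -668.5  215.8] spin 5.8
```

>>> arm_command(motion=[[87,-172,-105,0,0],[87,-172,-105,0,0],[87,-172,-105,0,0],[87,-172,-105,0,0],[87,-172,-105,0,0]], newtons=25)

```text
time: 0.52
position: [0.344, 0.4548, 0.2362]
tool_rot: [0.528, 3.096, -0.002]
ft_force: [0.2, -0.1, 0.4]
grip_width: 0.999
grip_force: 0.0
```

>>> arm_command(motion=[[87,-172,-105,0,0],[87,-172,-105,0,0],[87,-172,-105,0,0],[87,-172,-105,0,0],[87,-172,-105,0,0]])

```text
time: 0.93
position: [0.4714, 0.2988, 0.2364]
tool_rot: [0.528, 3.096, -0.001]
ft_force: [1.3, -0.1, 0.4]
grip_width: 0.999
grip_force: 0.0
```

>>> arm_command(motion=[[87,-59,-152,0,0],[87,-59,-152,0,0],[87,-59,-152,0,0],[87,-59,-152,0,0],[87,-59,-152,0,0]])

```text
time: 1.35
position: [0.4762, 0.1296, 0.2366]
tool_rot: [0.544, 3.094, -0.005]
ft_force: [1.1, -0.1, -0.1]
grip_width: 1.002
grip_force: 0.0
```

>>> arm_command(motion=[[87,-59,-152,0,0],[87,-59,-152,0,0],[87,-59,-152,0,0],[87,-59,-152,0,0],[87,-59,-152,0,0]])

```text
time: 1.77
position: [0.4807, -0.0328, 0.2368]
tool_rot: [0.543, 3.093, -0.005]
ft_force: [-0.2, -0.5, 0.6]
grip_width: 0.999
grip_force: 0.0
```

>>> arm_command(motion=[[87,-59,-152,50,6],[87,-59,-152,50,6],[87,-59,-152,50,6],[87,-59,-152,50,6],[87,-59,-152,50,6]])

```text
time: 2.18
position: [0.484, -0.1945, 0.1848]
tool_rot: [-0.701, -3.06, 0.008]
ft_force: [-0.8, -0.0, 0.7]
grip_width: 1.0
grip_force: 0.0
```

```bash
python3 - <<'E'
from h import *
plan((.4875,-.189,.021),np.radians(-25.5));s=get_state();print(s["joint_positions"].round(2),s["ft_force"])
im,d,P=cloud("side");cv2.imwrite("pics/s1.png",cv2.resize(im[150:300,220:420],None,fx=4,fy=4)[...,::-1])
E
```

```text
t 2.1833 pos [ 0.484  -0.1945  0.1848] shift [ -0.9   7.3 163.7] spin -0.3
[-0.3   0.08  0.67  1.86 -0.05  1.22  1.5 ] [-0.78621071 -0.04104004  0.71953967]
```

View pics/s1.png

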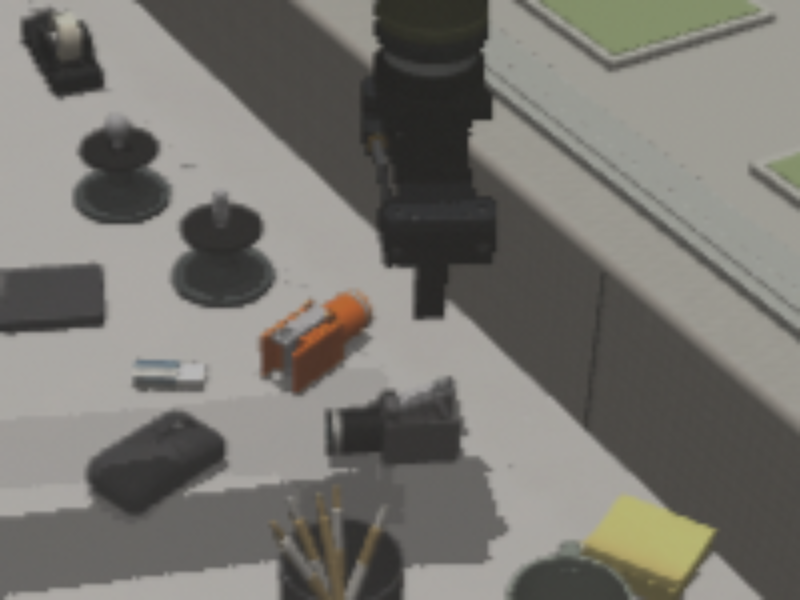

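The gripper hangs over the grey camera (zoom about (395,425)). I'll check that the cup and mug are clear of the gripper body before descending.

```bash
python3 - <<'E'
from h import *
c=np.array([.4875,-.189]);a=np.radians(-25.5);X=np.array([np.cos(a),np.sin(a)]);Y=np.array([-X[1],X[0]])
for n in("top","side"):
    P=np.load(n+".npz")["P"].reshape(-1,3);m=(P[:,2]>.065)&(P[:,2]<.25)&(np.hypot(*(P[:,:2]-c).T)<.2)
    Q=P[m];d=Q[:,:2]-c;x=d@X;y=d@Y
    k=np.maximum(abs(x)-.0375,abs(y)-.095);k[np.hypot(x,y)<.08]=9;i=k.argmin();print(n,k[i],x[i],y[i],Q[i])
E
```

```text
top 0.08169241230552024 -0.07783825645667901 -0.17669241230552024 [ 0.34117629 -0.31496974  0.13116506]
side 0.08256982704735899 -0.0755918176919594 -0.177569827047359 [ 0.34282616 -0.3167288   0.12307053]
```

Clear by 80 mm. Descending.

>>> arm_command(motion=[[87,-1,7,35,0],[87,-1,7,70,0],[87,-1,7,100,0],[87,-1,7,125,0],[87,-1,7,145,0]])

```text
time: 2.65
position: [0.4899, -0.1783, 0.0393]
tool_rot: [-0.683, -3.064, -0.002]
ft_force: [0.3, 0.2, -0.9]
grip_width: 0.999
grip_force: 0.0
```

>>> arm_command(motion=[[87,0,0,9,0],[87,0,0,18,0],[87,0,0,18,0]])

```text
time: 2.9
position: [0.4902, -0.1796, 0.0225]
tool_rot: [-0.684, -3.064, -0.0]
ft_force: [-0.5, 0.2, 1.3]
grip_width: 1.001
grip_force: 0.0
```

>>> arm_command(motion=[[30,0,0,0,0],[30,0,0,0,0],[30,0,0,0,0],[30,0,0,0,0],[30,0,0,0,0]])

```text
time: 3.32
position: [0.4911, -0.1809, 0.0243]
tool_rot: [0.686, 3.064, 0.001]
ft_force: [1.1, -0.3, -0.0]
grip_width: 0.704
grip_force: 0.0
```

>>> arm_command(motion=[[30,0,0,0,0],[30,0,0,0,0],[30,0,0,0,0],[30,0,0,0,0],[30,0,0,0,0]])

```text
time: 3.73
position: [0.4905, -0.1815, 0.0238]
tool_rot: [0.687, 3.065, -0.001]
ft_force: [-1.8, -2.7, 2.1]
grip_width: 0.455
grip_force: 25.0
```

>>> arm_command(motion=[[30,0,0,-20,0],[30,0,0,-50,0],[30,0,0,-85,0],[30,0,0,-120,0],[30,0,0,-150,0]])

```text
time: 4.15
position: [0.4906, -0.1803, 0.1753]
tool_rot: [0.686, 3.065, 0.002]
ft_force: [0.6, -0.2, -1.7]
grip_width: 0.458
grip_force: 25.0
```

>>> arm_command(motion=[[30,0,0,0,0],[30,0,0,0,0],[30,0,0,0,0]])

```text
time: 4.4
position: [0.4899, -0.18, 0.1724]
tool_rot: [-0.685, -3.064, -0.001]
ft_force: [-0.9, -0.5, -0.5]
grip_width: 0.457
grip_force: 25.0
```

```bash
python3 - <<'E'
from h import *
s=get_state();print(s["joint_positions"].round(2),s["ft_force"],s["grip_width"]);plan((.442,.242,.174),np.radians(-25.5))
im,d,P=cloud("side");cv2.imwrite("pics/s2.png",cv2.resize(im[140:290,240:440],None,fx=4,fy=4)[...,::-1])
E
```

```text
[-0.32  0.1   0.66  1.87 -0.07  1.2   1.49] [-0.87074369 -0.45763419 -0.53106896] 0.4568409322984638
t 4.4 pos [ 0.4899 -0.18    0.1724] shift [223.  361.4  -1. ] spin 0.3
```

View pics/s2.png

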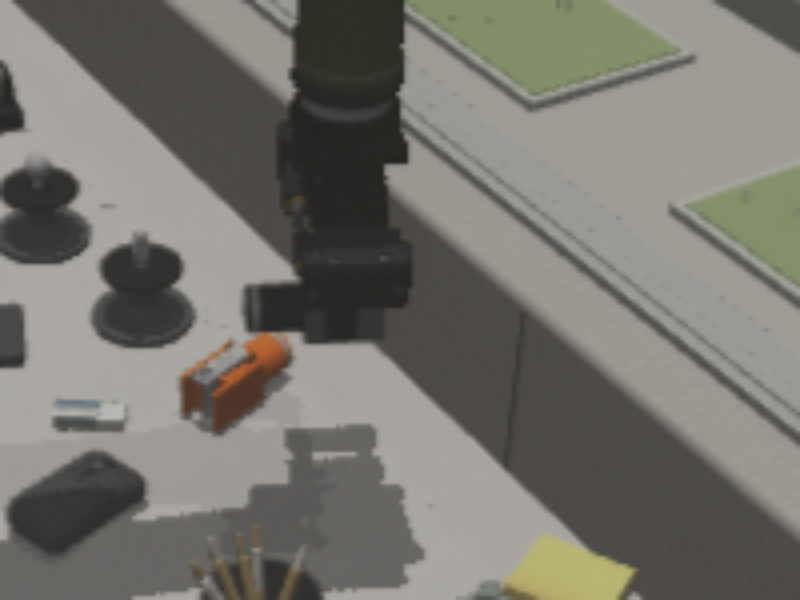

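Camera held level, lens at zoom (270,305). Carrying it to the ball stand.

>>> arm_command(motion=[[30,25,40,0,0],[30,45,72,0,0],[30,65,105,0,0],[30,85,138,0,0],[30,100,162,0,0]])

```text
time: 4.87
position: [0.4671, 0.0121, 0.1715]
tool_rot: [-0.681, -3.063, 0.0]
ft_force: [0.1, 0.7, -1.9]
grip_width: 0.455
grip_force: 25.0
```

>>> arm_command(motion=[[30,20,33,0,0],[30,40,65,0,0],[30,60,97,0,0],[30,75,122,0,0],[30,85,138,0,0]])

```text
time: 5.28
position: [0.4488, 0.173, 0.1713]
tool_rot: [-0.679, -3.064, 0.002]
ft_force: [0.6, -0.2, -0.9]
grip_width: 0.461
grip_force: 25.0
```

>>> arm_command(motion=[[30,15,24,0,0],[30,28,46,0,0],[30,36,58,0,0],[30,38,61,0,0],[30,38,61,0,0]])

```text
time: 5.7
position: [0.4415, 0.2411, 0.1716]
tool_rot: [-0.682, -3.064, 0.004]
ft_force: [-0.3, 0.1, -1.1]
grip_width: 0.456
grip_force: 25.0
```

```bash
python3 - <<'E'
from h import *
plan((.442,.242,.174),np.radians(-25.5))
s=get_state();p=s["position"];M=R.from_rotvec(s["tool_rot"]).as_matrix()
for n in("top","side"):
    im,d,P=cloud(n);np.savez(n+"2.npz",im=im,P=P)
    D=(P-p)@M*1000
    for sg in(1,-1):
        x=D[...,0]*sg
        m=(x>35)&(x<85)&(abs(D[...,1])<30)&(D[...,2]>-25)&(D[...,2]<35)
        if m.sum()>20:
            q=D[m];print(n,sg,len(q),"lens tool-frame min",q.min(0).round(1),"max",q.max(0).round(1),"pct",np.percentile(q,[3,97],axis=0).round(1).tolist())
    m=(P[...,2]>.03)&(P[...,2]<.1)&(np.hypot(P[...,0]-.442,P[...,1]-.242)<.05);Q=P[m]
    print("stand",len(Q),Q.min(0).round(3),Q.max(0).round(3))
    if n=="side":
        cv2.imwrite("pics/s3.png",cv2.resize(im[110:260,180:380],None,fx=4,fy=4)[...,::-1])
        K=np.array(camera_params(n)["intrinsics"]);T=np.linalg.inv(camera_params(n)["extrinsics"])
        for c in((.442,.242,.076),):
            u=K@(T@np.r_[c,1])[:3];u=u[:2]/u[2];print("ball px crop",(u-[180,110])*4)
E
```

```text
t 5.7 pos [0.4415 0.2411 0.1716] shift [-0.1  1.  -2.4] spin 0.4
stand 3 [0.408 0.251 0.056] [0.411 0.254 0.06 ]
side 1 101 lens tool-frame min [ 35.1 -25.1 -17.4] max [67.   6.1 19.8] pct [[35.8, -23.6, -14.6], [66.0, 2.5, 17.5]]
stand 199 [0.404 0.205 0.032] [0.476 0.278 0.09 ]
ball px crop [276.99464576 284.12384055]
```

View pics/s3.png

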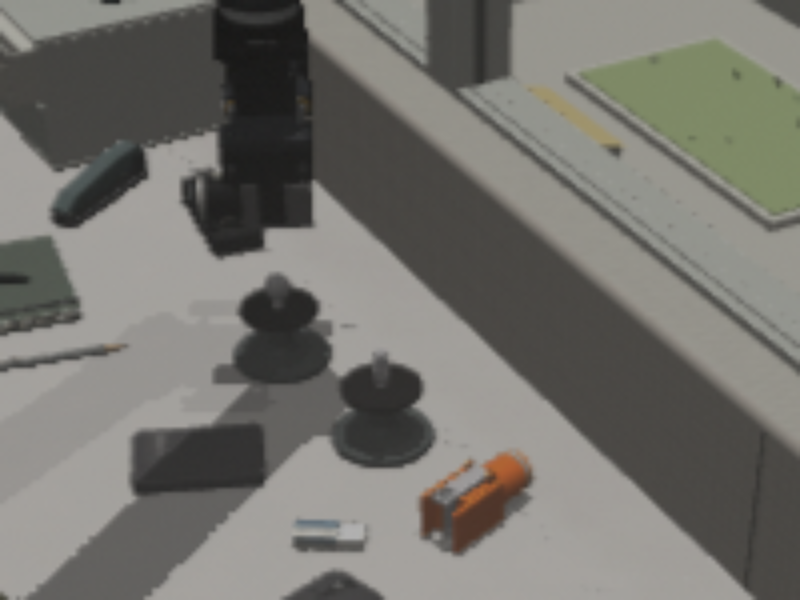

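The ball is at zoom (277,285), within a couple of mm of where I predicted it. The held camera, about (225,210), looks turned though, so I'll check it with brightened views.

```bash
python3 - <<'E'
from h import *
s=np.load("side2.npz")["im"][130:190,215:275];t=np.load("top2.npz")["im"][215:275,140:200]
f=lambda a:np.clip((cv2.resize(a,(400,400),interpolation=cv2.INTER_CUBIC)/255.)**.5*255,0,255).astype(np.uint8)
cv2.imwrite("pics/z3.png",np.hstack([f(s),f(t)])[...,::-1])
st=get_state();p=st["position"];M=R.from_rotvec(st["tool_rot"]).as_matrix()
P=np.load("side2.npz")["P"];D=((P-p)@M*1000)[150:176:2,224:262:3]
for r in D:print(" ".join("%4.0f,%3.0f,%3.0f"%tuple(q) if abs(q).max()<150 else "    -     " for q in r))
E
```

```text
-          -          -          -        33,-92,-77   24,-83,-73   14,-91,-76    5,-81,-71   -5,-85,-73  -14,-80,-70  -24,-91,-75  -33,-85,-72     -     
    -          -          -          -        35,-82,-65   25,-84,-66   15,-85,-66    5,-88,-67   -4,-89,-68  -14,-90,-68  -23,-88,-67  -33,-88,-66     -     
    -          -        60, -3,-17   51,  3,-13   35,-86,-60   25,-90,-62   16,-81,-57    6,-88,-60   -4,-88,-60  -13,-91,-61  -23,-87,-59  -33,-85,-57     -     
    -          -        61, -4,-10   50,-13,-14   40,-12,-13   30,-14,-14   20,-11,-12    9,-23,-18   -1,-32,-22  -11,-20,-16  -21,-18,-15  -31,-18,-14     -     
    -          -        61,-14, -7   51,-11, -5   40,-16, -8   31,-10, -4   20,-26,-13    9,-30,-14   -1,-30,-14  -10,-19, -8  -21,-19, -7  -31,-22, -9     -     
    -          -        61,-19, -2   51,-15,  0   41,-18, -1   31,-21, -2   20,-21, -2   10,-24, -3   -0,-29, -6  -10,-22, -2  -20,-19,  0  -30,-19,  1     -     
    -          -        62,-20,  4   51,-23,  4   42,-17,  7   32,-14,  9   21,-22,  5   11,-26,  3    0,-28,  2  -10,-18,  8  -20,-21
[... 213 characters left out ...]
     -          -          -          -        22,-24, 20   12,-22, 21    2,-17, 24   -9,-15, 25  -19,-18, 24  -29,-28, 19     -     
    -          -          -          -          -          -          -          -          -          -          -          -          -     
    -          -          -          -          -          -          -          -          -          -          -          -          -     
    -          -          -          -          -          -          -          -          -          -          -          -          -     
    -          -          -          -          -          -          -          -          -          -          -          -          -
```

View pics/z3.png

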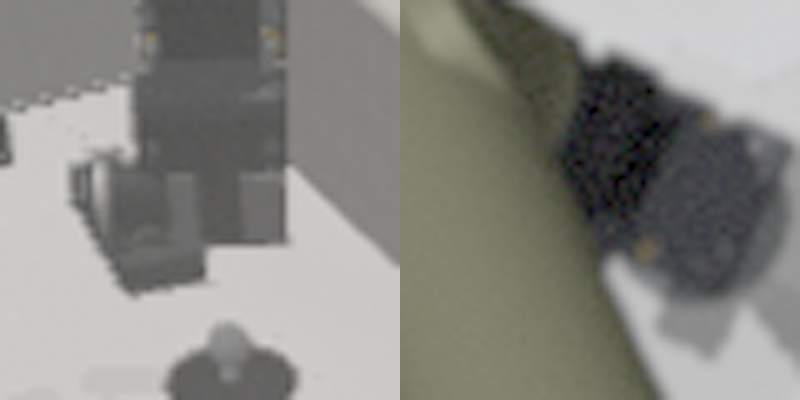

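The block and lens depths are level and aligned with the tool (block x +22…−30, lens to +67, underside 25 mm below TCP). The odd shape in the picture is the tape dispenser behind it. Descending.

>>> arm_command(motion=[[30,0,2,15,0],[30,0,2,30,0],[30,0,2,42,0],[30,0,2,50,0],[30,0,2,50,0]])

```text
time: 6.22
position: [0.4426, 0.2408, 0.1215]
tool_rot: [-0.688, -3.063, 0.005]
ft_force: [-0.5, -0.7, -1.0]
grip_width: 0.457
grip_force: 25.0
```

>>> arm_command(motion=[[30,0,0,3,0],[30,0,0,6,0],[30,0,0,9,0],[30,0,0,12,0],[30,0,0,15,0]])

```text
time: 6.63
position: [0.4438, 0.2427, 0.1086]
tool_rot: [0.686, 3.065, 0.001]
ft_force: [-0.6, 0.8, -1.4]
grip_width: 0.458
grip_force: 25.0
```

>>> arm_command(motion=[[30,0,0,3,0],[30,0,0,6,0],[30,0,0,9,0],[30,0,0,12,0],[30,0,0,12,0]])

```text
time: 7.05
position: [0.4429, 0.2428, 0.0958]
tool_rot: [-0.685, -3.065, 0.001]
ft_force: [-1.7, 0.9, -2.9]
grip_width: 0.462
grip_force: 25.0
```

>>> arm_command(motion=[[30,0,0,3,0],[30,0,0,6,0],[30,0,0,9,0],[30,0,0,11,0],[30,0,0,12,0]])

```text
time: 7.47
position: [0.4431, 0.2429, 0.0842]
tool_rot: [-0.686, -3.065, 0.0]
ft_force: [-4.1, 2.0, 2.3]
grip_width: 0.46
grip_force: 25.0
```

>>> arm_command(motion=[[30,0,0,1,0],[30,0,0,2,0],[30,0,0,3,0]])

```text
time: 7.72
position: [0.4431, 0.2429, 0.0816]
tool_rot: [-0.686, -3.065, -0.0]
ft_force: [-4.7, 2.1, 2.4]
grip_width: 0.459
grip_force: 25.0
```

>>> arm_command(motion=[[30,1,0,0,0],[30,2,0,1,0],[30,2,0,2,0],[30,2,0,2,0]])

```text
time: 8.05
position: [0.4428, 0.2428, 0.0798]
tool_rot: [0.687, 3.064, 0.0]
ft_force: [0.4, 0.1, 0.6]
grip_width: 0.456
grip_force: 25.0
```

>>> arm_command(motion=[[30,0,0,1,0],[30,0,0,2,0],[30,0,0,2,0]])

```text
time: 8.3
position: [0.4428, 0.2428, 0.0798]
tool_rot: [0.687, 3.065, 0.0]
ft_force: [-4.3, -3.0, 14.4]
grip_width: 0.457
grip_force: 25.0
```

Seated: contact at TCP z 0.080, as predicted. Releasing and rising.

>>> arm_command(motion=[[30,0,0,-2,0],[80,0,0,-2,0],[80,0,0,-2,0],[80,0,0,-2,0],[80,0,0,-2,0]])

```text
time: 8.72
position: [0.4419, 0.2433, 0.0793]
tool_rot: [0.686, 3.066, -0.0]
ft_force: [0.2, 0.1, 1.2]
grip_width: 0.677
grip_force: 0.0
```

>>> arm_command(motion=[[80,0,0,0,0],[80,0,0,0,0],[80,0,0,-20,0],[80,0,0,-50,0],[80,0,0,-80,0]])

```text
time: 9.13
position: [0.441, 0.2429, 0.1596]
tool_rot: [-0.686, -3.064, 0.003]
ft_force: [0.8, 0.2, 0.6]
grip_width: 0.913
grip_force: 0.0
```

>>> arm_command(motion=[[0,-20,0,0,0],[0,-20,0,0,0],[0,-20,0,0,0],[0,-20,0,0,0],[0,-20,0,0,0]])

```text
time: 9.55
position: [0.4588, 0.235, 0.1586]
tool_rot: [-0.685, -3.064, 0.002]
ft_force: [0.5, -0.2, -0.2]
grip_width: 0.627
grip_force: 0.0
```

>>> arm_command(motion=[[0,0,0,0,0],[0,0,0,0,0],[0,0,0,0,0],[0,0,0,0,0],[0,0,0,0,0]])

```text
time: 9.97
position: [0.4598, 0.2349, 0.1595]
tool_rot: [-0.686, -3.066, -0.0]
ft_force: [-0.1, 0.4, -0.2]
grip_width: 0.242
grip_force: 0.0
```

```bash
python3 - <<'E'
from h import *
a=np.radians(-25.5);X=np.array([np.cos(a),np.sin(a)]);Y=np.array([-X[1],X[0]])
c=np.array([.4428,.2428])
im,d,P=cloud("side");s=get_state();print(s["position"],s["grip_width"])
D=P[...,:2]-c;x=D@X*1000;y=D@Y*1000;z=P[...,2]*1000
v=(abs(y)<30)&(z>58)&(z<140)&(abs(x)<90)
for x0 in range(-75,45,8):
    m=v&(x>=x0)&(x<x0+8)
    if m.sum()>3:print(x0,m.sum(),"y",y[m].min().round(),y[m].max().round(),"z",np.percentile(z[m],[2,50,98]).round(1))
c=im[130:190,215:295];c=np.clip((cv2.resize(c,None,fx=9,fy=9,interpolation=cv2.INTER_CUBIC)/255.)**.6*255,0,255).astype(np.uint8)
cv2.imwrite("pics/s4.png",c[...,::-1])
from bench import camera_params
E
```

```text
[0.45985933 0.23495674 0.15956222] 0.19823251393625496
-75 6 y -22.0 -10.0 z [71.7 83.  88.6]
-67 22 y -24.0 3.0 z [65.6 87.8 96.2]
-59 22 y -20.0 4.0 z [61.8 84.5 94.2]
-51 23 y -25.0 6.0 z [64.7 81.4 93. ]
-43 25 y -27.0 5.0 z [62.7 86.5 92.5]
-35 22 y -21.0 2.0 z [59.3 82.3 94.6]
-27 32 y -26.0 15.0 z [ 62.  87. 104.]
-19 35 y -25.0 5.0 z [ 59.2  87.7 106.4]
-11 39 y -28.0 4.0 z [ 59.3  91.5 108. ]
-3 36 y -29.0 9.0 z [ 60.4  91.6 112.1]
5 39 y -26.0 12.0 z [ 61.5  90.6 113.9]
13 42 y -27.0 13.0 z [ 60.8  88.1 116.7]
21 40 y -25.0 20.0 z [ 62.2  89.2 117.2]
29 16 y -24.0 18.0 z [ 65.2  87.6 115.9]
```

View pics/s4.png

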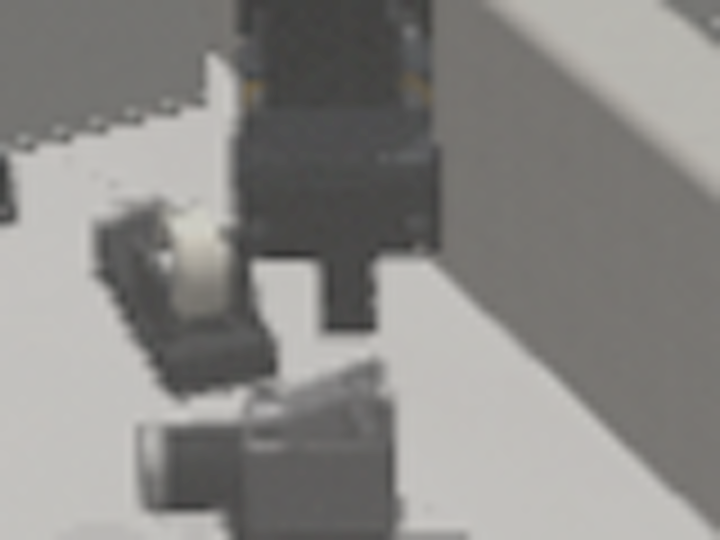

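Seated flat with the lever still raised (tip at about (380,370)). The closing fingers are above the pad, so I'll press with them.

>>> arm_command(motion=[[0,-3,0,0,0],[0,-3,0,5,0],[0,-3,0,10,0],[0,-3,0,13,0],[0,-3,0,16,0]])

```text
time: 10.43
position: [0.4623, 0.2334, 0.1428]
tool_rot: [-0.686, -3.065, 0.001]
ft_force: [0.2, 0.3, -0.7]
grip_width: 0.003
grip_force: 0.0
```

>>> arm_command(motion=[[0,0,0,3,0],[0,0,0,6,0],[0,0,0,9,0],[0,0,0,12,0],[0,0,0,15,0]])

```text
time: 10.85
position: [0.4642, 0.2331, 0.1293]
tool_rot: [0.687, 3.063, 0.001]
ft_force: [3.6, -3.1, 4.9]
grip_width: 0.009
grip_force: 2.4
```

>>> arm_command(motion=[[0,0,0,2,0],[0,0,0,4,0],[0,0,0,6,0],[0,0,0,8,0],[0,0,0,9,0]])

```text
time: 11.27
position: [0.4627, 0.234, 0.1195]
tool_rot: [0.686, 3.065, 0.001]
ft_force: [2.4, -0.7, 3.5]
grip_width: 0.004
grip_force: 1.9
```

>>> arm_command(motion=[[0,0,0,1,0],[0,0,0,2,0],[0,0,0,3,0],[0,0,0,3,0]])

```text
time: 11.6
position: [0.4629, 0.2339, 0.1174]
tool_rot: [0.686, 3.065, 0.001]
ft_force: [1.3, -1.9, 8.4]
grip_width: 0.007
grip_force: 4.0
```

>>> arm_command(motion=[[0,0,0,1,0],[0,0,0,2,0],[0,0,0,2,0]])

```text
time: 11.85
position: [0.4631, 0.234, 0.117]
tool_rot: [0.686, 3.065, 0.002]
ft_force: [-0.7, -3.6, 17.1]
grip_width: 0.005
grip_force: 8.8
```

>>> arm_command(motion=[[0,0,0,1,0],[0,0,0,1,0]])

```text
time: 12.02
position: [0.4632, 0.234, 0.1168]
tool_rot: [0.686, 3.065, 0.003]
ft_force: [-2.9, -4.0, 22.8]
grip_width: 0.004
grip_force: 11.2
```

>>> arm_command(motion=[[0,0,0,-10,0],[0,0,0,-40,0],[0,0,0,-80,0],[0,0,0,-110,0],[0,0,0,-110,0]])

```text
time: 12.43
position: [0.464, 0.2356, 0.2291]
tool_rot: [0.684, 3.062, 0.01]
ft_force: [0.3, 0.7, 1.2]
grip_width: 0.006
grip_force: 0.0
```

```bash
python3 - <<'E'
from h import *
a=np.radians(-25.5);X=np.array([np.cos(a),np.sin(a)]);Y=np.array([-X[1],X[0]]);c=np.array([.4428,.2428])
im,d,P=cloud("side");s=get_state();print(s["time"],s["position"],s["ft_force"])
D=P[...,:2]-c;x=D@X*1000;y=D@Y*1000;z=P[...,2]*1000
v=(abs(y)<30)&(z>58)&(z<140)
for x0 in range(-67,40,12):
    m=v&(x>=x0)&(x<x0+12)
    if m.sum()>3:print(x0,m.sum(),"z",np.percentile(z[m],[2,50,98]).round(1))
c=im[130:190,215:295];c=np.clip((cv2.resize(c,None,fx=9,fy=9,interpolation=cv2.INTER_CUBIC)/255.)**.6*255,0,255).astype(np.uint8)
cv2.imwrite("pics/s5.png",c[...,::-1])
E
```

```text
12.4833 [0.46294305 0.23497865 0.22613793] [-0.10318323  0.62293013 -0.4138401 ]
-67 32 z [64.3 86.1 95.2]
-55 34 z [63.3 82.7 97. ]
-43 35 z [64.4 86.  95.3]
-31 45 z [ 60.3  85.8 103.2]
-19 49 z [ 60.6  89.4 105.3]
-7 49 z [ 60.6  93.7 102.9]
5 51 z [ 59.2  82.2 103.2]
17 50 z [ 63.6  84.8 103.8]
29 14 z [ 60.9  79.3 100.4]
```

View pics/s5.png

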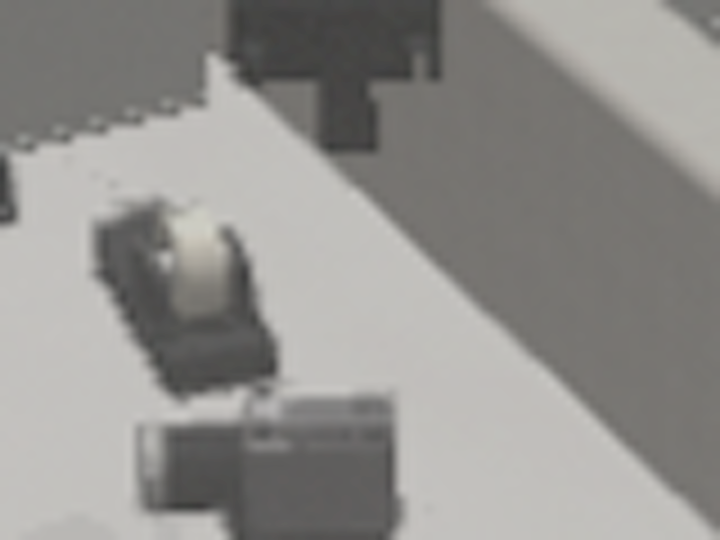

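The lever lies flat (row about 400, depth top 103.5 mm), the camera hasn't moved and the gripper is clear. Handing in.

```bash
python3 -c "
from bench import close_job;print(close_job())"
```

```text
the job is handed in; nothing more can be done
None
```

The desk camera is seated flat on the ball stand with its lever pressed fully down, the gripper is clear of it, and the job was handed in at about 12.5 s; `close_job()` returned no verdict.

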